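# Hold a gouge under the bench magnifier

### The job

The red-handled gouge has just been honed and its edge is to be looked at under the bench magnifier lamp. Draw it up out of the tool rack, tip it over to half-way between upright and level, or further towards level, and finish while still holding it: gripped, still and raised, its cutting edge under the middle of the lens and about 15 cm below the glass. The fresh edge must not knock against the bench, the carving board, the lamp or the other tools, and leave the other tools standing where they are and the lamp unbumped.

Things in the scene. Friction and masses are not known exactly. Their poses are not given: they have to be found in the camera images.
- gouge_handle (a point): The gouge to fetch, 195 mm long, 0.11 kg, upright and loose in a rack slot. Point: centre of its round red handle, 115 mm long, 25 (lower end) to 30 mm (upper) thick. z runs along the tool towards the butt (up in the rack). Below the handle a steel blade 18 mm wide, 80 mm long hangs free in the slot; the handle's flat foot rests on the rack's top. It draws straight up, clear after 80 mm.
- gouge_edge (a point): The cutting edge of that gouge: the far end of the blade, on the tool's axis, 137.5 mm from the handle's centre; same axes as gouge_handle.
- lens (a point): Centre of the lens of the white magnifier lamp fixed to the bench: level glass 92 mm across in a ring housing 123 mm across and 18 mm thick, 320 mm above the bench; z up. The lamp arm leaves it towards its own +x +y (42 degrees about z from its x), rises to 410 mm, and ends in a post and round base (78 mm radius) 280 mm away; nothing hangs below the housing on the other sides.
- rack: Wooden tool rack fixed to the bench, 80 mm (x) by 270 mm (y), 100 mm high; origin at the centre of its underside, z up. Four slots in its top (14 by 24 mm) at y = -97.5, -32.5, 32.5 and 97.5 mm, one tool in each, in any order; the handles stand up from 100 to 215 mm above the bench.
- gouge_b_handle (a point): Another tool in the rack, gouge with a pale wooden handle of the same shape; point at the centre of its handle. Leave it.
- gouge_c_handle (a point): Another tool in the rack, gouge with a dark brown handle of the same shape; point at the centre of its handle. Leave it.
- chisel_handle (a point): Another tool in the rack, chisel with a blue handle of the same shape; point at the centre of its handle. Leave it.
- board: Pale plywood carving board lying fixed on the bench under the lens, 250 mm (x) by 420 mm (y) by 22 mm, with a 12 mm thick instrument back on it (top 34 mm above the bench); origin at the centre of its underside.
- weight: Steel cylinder 58 mm in diameter, 55 mm high, standing on the instrument back; origin at the centre of its underside.
- hammer: Hammer, 260 mm long, lying on the bench; origin at the middle of its underside, x along the handle towards the head.
- plane: Small brass hand plane, 34 by 110 mm and 45 mm high, on the bench; origin at the centre of its underside.
- stone: Grey honing stone on a dark wooden base, 66 (x) by 190 (y) by 31 mm, on the bench; origin at the centre of its underside.
- glue: White glue bottle with orange cap, 54 mm in diameter, 150 mm high, on the bench; origin at the centre of its underside.
Things that resemble listed ones, but are neither listed nor needed, are in the scene too. Several things have the shape of the weight; the one meant has the colours described above.

How it is judged:
On the way, in this order (a step that is already met when the one before it is completed fails the run):
1. the red-handled gouge is drawn up out of its slot in the gripper, its edge clear of the rack's top (z of gouge_edge in the frame of rack above 0.105 m and contact force between gouge and the fingers above 1 N), for 0.1 s.
2. the gouge, tipped at least half-way over, is held with its edge under the lens (angle between gouge_handle's own z axis and vertical between 0.7 and 1.8 rad and horizontal distance between gouge_edge and lens below 0.04 m and z of gouge_edge in the frame of lens between -0.2 and -0.08 m and contact force between gouge and the fingers above 1 N), for 0.3 s.
At the end, for the whole second after the job is handed in: The gripper alone holds the gouge, still, leaning 40 to 103 degrees from upright (90 is level); its edge is within 40 mm sideways of the lens centre and 80 to 200 mm below the glass; every other tool is within 20 mm of where it was (all of step 2 and contact force between gouge and rack below 0.2 N and contact force between gouge and lamp below 0.2 N and contact force between gouge and board below 0.2 N and contact force between gouge and table below 0.2 N and contact force between gouge and weight below 0.2 N and linear speed of gouge below 0.03 m/s and angular speed of gouge below 0.2 rad/s and distance of each of gouge_b_handle, gouge_c_handle, chisel_handle, weight, hammer, plane, stone, glue from where it was at the start of the episode below 0.02 m); the arm keeps its last pose, push and grip.
It fails at once if another tool in the rack, or a thing on the bench, is displaced by more than 20 mm (distance of any of gouge_b_handle, gouge_c_handle, chisel_handle, weight, hammer, plane, stone, glue from where it was at the start of the episode above 0.02 m).
It fails at once if the gouge knocks against the bench, the board, the lamp or another tool (over 1 N) (contact force between gouge and table above 1 N or contact force between gouge and board above 1 N or contact force between gouge and lamp above 1 N or contact force between gouge and gouge_b above 1 N or contact force between gouge and gouge_c above 1 N or contact force between gouge and chisel above 1 N or contact force between gouge and weight above 1 N or contact force between gouge and hammer above 1 N or contact force between gouge and plane above 1 N or contact force between gouge and stone above 1 N or contact force between gouge and glue above 1 N).
It fails at once if the lamp is bumped (over 3 N) (contact force between lamp and anything else above 3 N).
It also fails if it takes over 32 s, if anything falls off the work surface, if the arm or the gripper's body presses on something with over 40 N, if the wrist force passes 120 N, or if a joint passes its speed limit or range.

### The arm

A 6-joint arm with a two-finger parallel gripper is mounted at the origin on the work surface. World frame = base frame: x ahead of the robot, y to its left, z up, the work surface at z = 0. Lengths are in m, angles in rad, forces in N, time in s.
With the tool pointing down it reaches from about 0.275 to 0.725 m from the base axis. Payload 15.9 kg.
Tool frame: the origin (TCP) lies at the very end of the fingers, on their centre line; the grasp point (between the pads) lies 19 mm behind it; z points along the fingers, y is the line along which they close (so a half turn about z gives the same grasp; the last joint's range is limited). The gripper opens to 85 mm and grips with 20 to 120 N. Pads are 22 mm wide; open, the fingers measure 114 mm over their backs; the gripper's body (76 mm by 85 mm) begins 54 mm behind the grasp point. The pads swing forward as they close: fully open they stand 13 mm farther back than shut.
Start: joints at [-1.288, 0.213, -0.034, 1.323, 0, 1.571], TCP at [0.14, -0.48, 0.21] pointing down, gripper open.
Joint ranges: [-2.98, 2.98], [-0.74, 1.72], [-1.14, 1.35], [-2.1, 2.04], [-1.57, 1.44], [-3.14, 3.14]. Speed limits (rad/s): [1.89, 1.89, 2.39, 2.57, 3.14, 3.14].

### API

Orientations are given as a unit quaternion [x, y, z, w].
In Python, from station import goto, move_l, movej, let_go, gripper_close, pause, ik, snapshot, calibration, MotionError, finish_job, current_clock, current_joint_positions, current_joint_vel, current_tau, current_eef_pos, current_orientation, current_ft_force, current_torque, current_finger_gap, current_gripper_force gives the robot as it stands. Calls block until the motion is done:
- goto(position, orientation): joint-space move of the TCP to a pose.
- move_l(position, rot=None, velocity=0.15, force_limit=None): straight line of the TCP; rot=None keeps the orientation; velocity is the mean speed in m/s. With force_limit (N) it stops when the force on the tool has changed by that much, and returns True; else False.
- movej(angles): joint-space move.
- let_go() and gripper_close(f_grip=None): open the fingers fully, or close them until they stop; f_grip is the grip in N (None keeps the last).
- pause(seconds).
- ik(position, orientation): joint angles nearest the present ones, or None.
- snapshot(name): name is "side" or "top"; returns the picture (400x640x3 uint8, red, green, blue); there is no depth.
- calibration(name): a dict with "camera_matrix" (3x3 intrinsics, pixels), "extrinsics" (4x4, takes a point from world to camera coordinates). Camera axes: x right, y up, looking along -z (the intrinsics and any distortion apply to the point x, -y, -z); pixel columns grow to the right and rows downward; lengths in m; the calibration is good to about 2 mm. A picture is of the moment at which its call begins. calibration takes no time and is no camera call.
A pose or a line that the arm cannot do raises MotionError and nothing moves.
- finish_job(): hands the job in; it is judged then, once.
Readings, each from a call of its own:
- current_clock(): time.
- current_joint_positions(): joint angles.
- current_joint_vel(): joint speeds.
- current_tau(): joint torques, N m.
- current_eef_pos(): TCP position.
- current_orientation(): TCP orientation.
- current_ft_force(): force on the tool from outside, world axes, zero at the start.
- current_torque(): the same for the moment, N m.
- current_finger_gap(): finger opening in m.
- current_gripper_force(): force on a finger pad.
Only numpy, scipy, OpenCV 4.12 (cv2) and the standard library are available. Lean on these libraries where they do the work, as an engineer would, in place of code of your own. Each camera call takes 0.05 s, during which the arm holds its last target. There are 200 camera calls.

## Working session

There is one attempt and no reset: what is moved stays moved. The work goes in short steps, each a Python script; the robot and the scene stay as the last script left them, time stands still between calls to the robot, and variables do not carry over. Pictures are saved under pics/ and viewed, at most 10 in all, crops included, and the job is handed in when it is done.

```bash
mkdir -p pics; ls; python3 - <<'E'
from station import *
import cv2,numpy as np
np.set_printoptions(precision=4,suppress=True)
for n in("side","top"):
    cv2.imwrite(f"pics/{n}0.png",snapshot(n)[:,:,::-1])
    c=calibration(n);print(n,{k:(np.array(v) if not isinstance(v,str) else v) for k,v in c.items()})
E
```

```text
pics
side {'camera_matrix': array([[389.4202,   0.    , 316.1764],
       [  0.    , 389.4202, 198.57  ],
       [  0.    ,   0.    ,   1.    ]]), 'extrinsics': array([[-0.7668, -0.6417, -0.0142,  0.4549],
       [ 0.308 , -0.3873,  0.869 , -0.3227],
       [-0.5632,  0.662 ,  0.4946, -0.8826],
       [ 0.    ,  0.    ,  0.    ,  1.    ]])}
top {'camera_matrix': array([[401.2117,   0.    , 323.7914],
       [  0.    , 401.2117, 194.0478],
       [  0.    ,   0.    ,   1.    ]]), 'extrinsics': array([[-0.0277, -0.9996,  0.0111,  0.0548],
       [ 0.9885, -0.0258,  0.1487, -0.5727],
       [-0.1484,  0.0151,  0.9888, -1.0808],
       [ 0.    ,  0.    ,  0.    ,  1.    ]])}
```

View pics/side0.png

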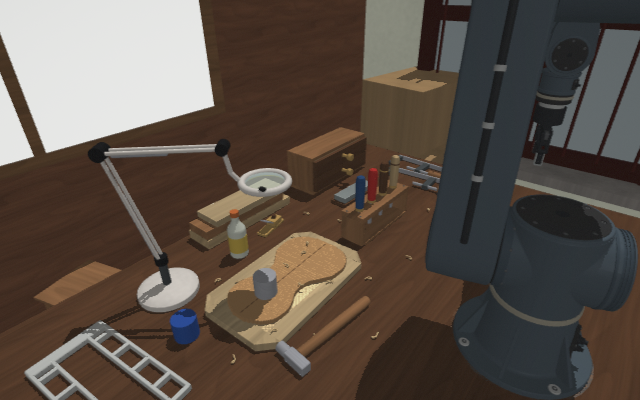

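View pics/top0.png

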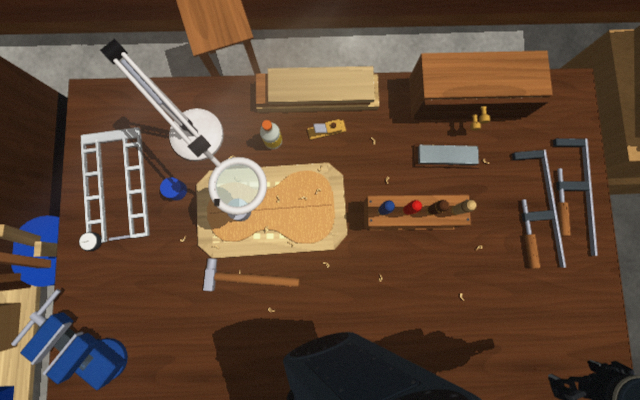

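The top view shows the rack handles left to right: blue (388,207), red (415,206), dark brown (442,207) and pale (470,206). The side view shows the same set: blue (360,190), red (373,184), brown (383,180), pale (394,170). Only the red one fits the description. The lens ring is at (238,186) in the top view and (265,183) in the side view. I'll confirm with an enlarged crop.

```bash
cat > cam.py <<'E'
import numpy as np,cv2
from station import calibration
def proj(n,P):
    c=calibration(n);E=np.array(c["extrinsics"]);K=np.array(c["camera_matrix"])
    p=np.atleast_2d(P)@E[:3,:3].T+E[:3,3];p=p*[1,-1,-1];q=p@K.T
    return q[:,:2]/q[:,2:]
def ray(n,uv):
    c=calibration(n);E=np.array(c["extrinsics"]);K=np.array(c["camera_matrix"])
    d=np.linalg.inv(K)@[uv[0],uv[1],1];d=E[:3,:3].T@(d*[1,-1,-1])
    return -E[:3,:3].T@E[:3,3],d
def at_z(n,uv,z):
    o,d=ray(n,uv);return o+d*(z-o[2])/d[2]
def tri(a,b):
    (o,d),(p,e)=ray("top",a),ray("side",b)
    s,_,_,_=np.linalg.lstsq(np.stack([d,-e],1),p-o,rcond=None)
    A=o+s[0]*d;B=p+s[1]*e;return (A+B)/2,np.linalg.norm(A-B)
E
python3 - <<'E'
from cam import *
np.set_printoptions(precision=4,suppress=True)
t=cv2.imread("pics/top0.png");s=cv2.imread("pics/side0.png")
f=lambda im,x,y,w,h,k:cv2.resize(im[y:y+h,x:x+w],None,fx=k,fy=k,interpolation=cv2.INTER_CUBIC)
a=np.hstack([f(t,350,180,130,75,3),f(s,330,145,130,75,3)])
b=np.hstack([f(t,180,140,130,120,3),f(s,215,110,130,120,3)])
cv2.imwrite("pics/crop.png",np.vstack([a,b]))
for n,im in(("top",t),("side",s)):
    h=cv2.cvtColor(im,cv2.COLOR_BGR2HSV)
    m=(((h[...,0]<6)|(h[...,0]>174))&(h[...,1]>170)&(h[...,2]>70)).astype(np.uint8)
    k,_,st,ce=cv2.connectedComponentsWithStats(m)
    print(n,[(st[i],ce[i]) for i in range(1,k) if st[i,4]>25])
print(tri((238,186),(265,183)))
for u in((388,207),(415,206),(442,207),(470,206)):print(at_z("top",u,.215))
E
```

```text
top [(array([404, 200,  18,  14, 182], dtype=int32), array([412.6374, 207.1648]))]
side [(array([368, 168,  10,  33, 257], dtype=int32), array([371.8716, 183.5331]))]
(array([0.5541, 0.2236, 0.3159]), np.float64(0.0019788640639744606))
[ 0.5133 -0.1084  0.215 ]
[ 0.514  -0.1724  0.215 ]
[ 0.5099 -0.2361  0.215 ]
[ 0.5105 -0.3027  0.215 ]
```

View pics/crop.png

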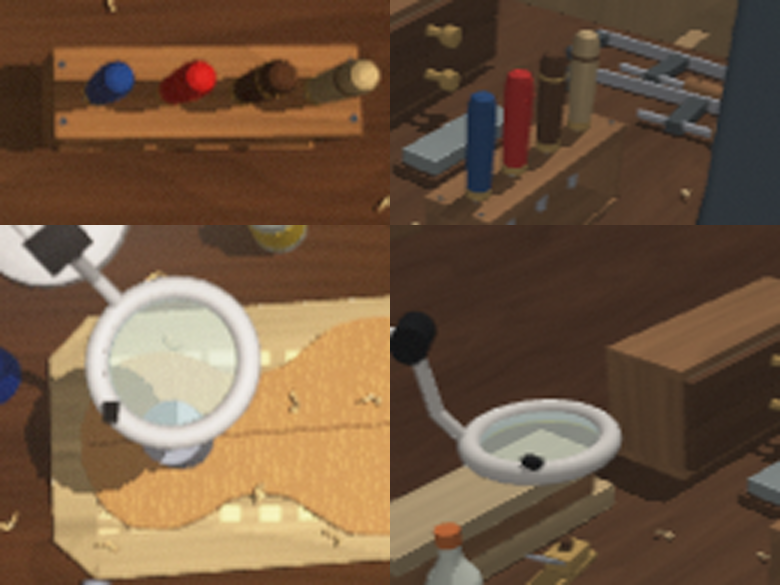

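```bash
cat > plan.py <<'E'
import numpy as np
from scipy.spatial.transform import Rotation as R
def quat(az,th,roll=0):
    """fingers z tilted th from straight down towards azimuth az; roll about finger axis from y_tool horizontal"""
    z=np.array([np.sin(th)*np.cos(az),np.sin(th)*np.sin(az),-np.cos(th)])
    y=np.array([-np.sin(az),np.cos(az),0]);x=np.cross(y,z)
    return (R.from_matrix(np.stack([x,y,z],1))*R.from_euler('z',roll)).as_quat(),z
E
python3 - <<'E'
from cam import *
from plan import *
from station import *
np.set_printoptions(precision=3,suppress=True)
print("top",tri((416.7,205.2),(372.8,170)),"foot",at_z("side",(371.7,200.5),.1))
P=np.array([.512,-.172,.21])
print(proj("top",[[.512,-.172,z] for z in(.1,.215)]),proj("side",[[.512,-.172,z] for z in(.1,.215)]))
print("weight",at_z("top",(239,208),.089))
print(R.from_quat(current_orientation()).as_matrix(),current_joint_positions())
for r in (0,np.pi): 
  for z in(.16,.3,.38): print("grasp",r,z,ik([.512,-.172,z],quat(np.pi/2,0,r)[0]))
L=np.array([.554,.2236,.17])
for az in np.radians([0,22,45,67,90]):
  for th in np.radians([50,60]):
    for roll in(0,np.pi/2,-np.pi/2,np.pi):
      q,z=quat(az,th,roll);T=L-.141*z;h=np.array([np.cos(az),np.sin(az),0])
      a=[ik(list(T-h*b+[0,0,c]),q) for b,c in((0,0),(.15,0),(.15,.12))]
      if a[0] is not None: print(np.degrees([az,th,roll]).round(),np.array(a[0]),[x is not None for x in a])
E
```

```text
top (array([ 0.515, -0.179,  0.209]), np.float64(0.002600504221562935)) foot [ 0.514 -0.184  0.1  ]
[[404.636 211.934]
 [414.888 206.834]] [[370.145 202.21 ]
 [372.209 169.363]]
weight [0.535 0.267 0.089]
[[ 0.96   0.279 -0.   ]
 [ 0.279 -0.96   0.001]
 [-0.    -0.001 -1.   ]] [-1.288  0.213 -0.035  1.324 -0.     1.571]
grasp 0 0.16 [-0.324  0.309 -0.035  1.227  0.    -1.895]
grasp 0 0.3 [-0.324  0.309  0.318  1.58   0.    -1.895]
grasp 0 0.38 [-0.324  0.368  0.612  1.815  0.    -1.895]
grasp 3.141592653589793 0.16 [-0.324  0.309 -0.035  1.227  0.     1.247]
grasp 3.141592653589793 0.3 [-0.324  0.309  0.318  1.58   0.     1.247]
grasp 3.141592653589793 0.38 [-0.324  0.368  0.612  1.815  0.     1.247]
[ 0. 50.  0.] [ 0.871 -0.371 -0.814  0.473 -0.626  0.652] [True, True, True]
[ 0. 50. 90.] [ 0.871 -0.371 -0.814  0.473 -0.626  2.223] [True, True, True]
[  0.  50. -90.] [ 0.871 -0.371 -0.814  0.473 -0.626 -0.918] [True, True, True]
[  0.  50. 180.] [ 0.871 -0.371 -0.814  0.473 -0.626 -2.489] [True, True, True]
[ 0. 60.  0.] [ 1.01  -0.392 -1.031  0.188 -0.823  0.673] [True, True, True]
[... 1751 characters left out ...]
] [-0.381  0.125 -0.503  0.907  1.047  1.612] [True, True, True]
[90. 50.  0.] [-0.251  0.467  0.132  1.524  0.836 -1.951] [True, True, False]
[90. 50. 90.] [-0.251  0.467  0.132  1.524  0.836 -0.38 ] [True, True, False]
[ 90.  50. -90.] [-0.251  0.467  0.132  1.524  0.836  2.762] [True, True, False]
[ 90.  50. 180.] [-0.251  0.467  0.132  1.524  0.836  1.191] [True, True, False]
[90. 60.  0.] [-0.33   0.595  0.135  1.622  0.96  -2.172] [True, True, False]
[90. 60. 90.] [-0.33   0.595  0.135  1.622  0.96  -0.601] [True, True, False]
[ 90.  60. -90.] [-0.33   0.595  0.135  1.622  0.96   2.54 ] [True, True, False]
[ 90.  60. 180.] [-0.33   0.595  0.135  1.622  0.96   0.97 ] [True, True, False]
```

The crop confirms it: the one red handle is second from the left, between blue and brown. Lens centre triangulates to (0.554, 0.224, 0.316), against a stated height of 0.32. Next I'll refine the red handle's position with a silhouette fit, then move above it.

```bash
python3 - <<'E'
from cam import *
from plan import *
from station import *
from scipy.optimize import minimize
np.set_printoptions(precision=4,suppress=True)
a=np.linspace(0,2*np.pi,24)
def hull(n,x,y):
    P=[[x+r*np.cos(t),y+r*np.sin(t),z] for z,r in((.1,.0125),(.208,.015),(.215,.011)) for t in a]
    m=np.zeros((1600,2560),np.uint8)
    cv2.fillConvexPoly(m,cv2.convexHull(((proj(n,P)+.5)*4).astype(np.int32)),1)
    return cv2.resize(m.astype(np.float32),(640,400),interpolation=cv2.INTER_AREA)
M={}
for n in("top","side"):
    h=cv2.cvtColor(cv2.imread(f"pics/{n}0.png"),cv2.COLOR_BGR2HSV)
    m=(((h[...,0]<6)|(h[...,0]>172))&(h[...,1]>150)&(h[...,2]>40)).astype(np.float32)
    k=np.zeros_like(m)
    if n=="top":k[190:225,395:430]=1
    else:k[160:210,360:385]=1
    M[n]=m*k
def c(p,ns=("top","side")):return sum(np.abs(M[n]-hull(n,*p)).sum()/M[n].sum() for n in ns)
for ns in(("top","side"),("top",),("side",)):
    r=min((minimize(c,s,args=(ns,),method="Nelder-Mead",options=dict(initial_simplex=np.array(s)+[[0,0],[.006,0],[0,.006]])) for s in([.512,-.172],[.515,-.181])),key=lambda r:r.fun)
    print(ns,r.x,r.fun)
    if len(ns)==2: p=r.x
q,_=quat(np.pi/2,0,np.pi)
goto([p[0],p[1],.32],q)
print(current_clock(),current_eef_pos(),current_finger_gap())
E
```

```text
('top', 'side') [ 0.5154 -0.1793] 0.4971213936805725
('top',) [ 0.5158 -0.1758] 0.22012363374233246
('side',) [ 0.5167 -0.1842] 0.16271929442882538
1.9 [ 0.515  -0.1801  0.3198] 0.08535895116919777
```

```bash
python3 - <<'E'
from station import *
import cv2,numpy as np
print(move_l([.5155,-.179,.163],velocity=.12,force_limit=8),current_eef_pos(),current_clock())
f=lambda im,x,y,w,h,k:cv2.resize(im[y:y+h,x:x+w],None,fx=k,fy=k,interpolation=cv2.INTER_CUBIC)
cv2.imwrite("pics/g1.png",np.hstack([f(snapshot("top"),350,160,130,120,3),f(snapshot("side"),320,120,130,120,3)])[:,:,::-1])
E
```

```text
False [ 0.51586065 -0.17914069  0.16362822] 3.3583
```

View pics/g1.png

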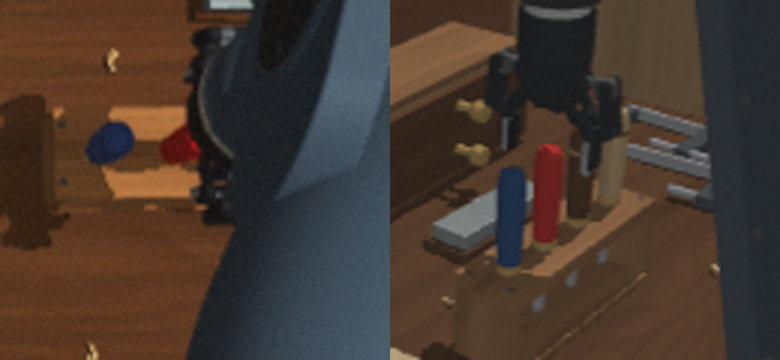

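```bash
python3 - <<'E'
from cam import *
np.set_printoptions(precision=1,suppress=True)
P=[[.516,-.179,z] for z in(.1,.163,.176,.215,.25)]+[[.516+s*.0425,-.179,.176] for s in(-1,1)]
print((proj("side",P)-[320,120])*3+[390,0]);print((proj("top",P)-[350,160])*3)
E
```

```text
[[540.9 242.9]
 [544.2 190.2]
 [544.9 179. ]
 [547.1 144.7]
 [549.1 112.9]
 [580.5 190.8]
 [510.7 167.7]]
[[171.6 151.1]
 [188.  142.8]
 [191.7 141. ]
 [203.2 135.2]
 [214.4 129.6]
 [194.8 192.9]
 [188.5  89.8]]
```

The side crop shows the red handle (548,147) centred between the finger tips at (505,150) and (585,175). The tips look a little high, so I'll go 8 mm lower, grip, lift slightly and check.

```bash
python3 - <<'E'
from station import *
import cv2,numpy as np
print(move_l([.5155,-.179,.155],velocity=.05,force_limit=6))
gripper_close(60);pause(.2)
print(current_finger_gap(),current_gripper_force(),current_ft_force(),current_eef_pos())
print(move_l([.5155,-.179,.26],velocity=.12,force_limit=25),current_eef_pos(),current_ft_force(),current_finger_gap(),current_clock())
f=lambda im,x,y,w,h,k:cv2.resize(im[y:y+h,x:x+w],None,fx=k,fy=k,interpolation=cv2.INTER_CUBIC)
cv2.imwrite("pics/g2.png",np.hstack([f(snapshot("top"),350,160,130,150,3),f(snapshot("side"),320,90,130,150,3)])[:,:,::-1])
E
```

```text
False
0.02727212062248763 58.60933288000524 [-2.76069657  0.44669991  5.22522367] [ 0.51527506 -0.17907192  0.15530864]
False [ 0.51521725 -0.17889282  0.2592676 ] [ 0.02923492  0.32431295 -1.41197575] 0.027519316411405027 5.5583
```

View pics/g2.png

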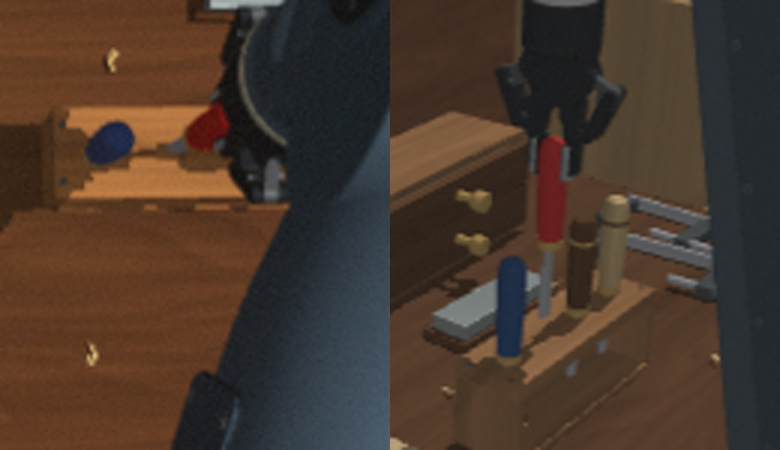

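Held: the side crop shows the red handle between the pads with the bare blade below it, edge near (545,315) and clear of the rack. The gap of 27.5 mm fits the handle. Next I'll lift, tip it over at height, then slide it in under the lens.

```bash
python3 - <<'E'
from station import *
from plan import *
import cv2
az=np.radians(67);L=np.array([.554,.2236,.17])
q,z=quat(az,np.radians(55),np.pi);T=L-.135*z;h=np.array([np.cos(az),np.sin(az),0])
move_l([.5155,-.179,.37],velocity=.15)
print(current_clock())
move_l(list(T-.12*h+[0,0,.09]),list(q),velocity=.07)
print(current_clock(),current_eef_pos(),current_finger_gap())
move_l(list(T-.12*h),velocity=.1)
print(current_clock(),current_eef_pos(),current_ft_force())
cv2.imwrite("pics/p1.png",np.vstack([snapshot("top")[100:300,150:550],snapshot("side")[100:300,150:550]])[:,:,::-1])
E
```

```text
6.5417
9.55 [0.46402463 0.01126618 0.33752287] 0.027635882702608083
10.6 [0.46410069 0.01123676 0.24790388] [ 0.48025848  0.37685699 -1.23851433]
```

View pics/p1.png

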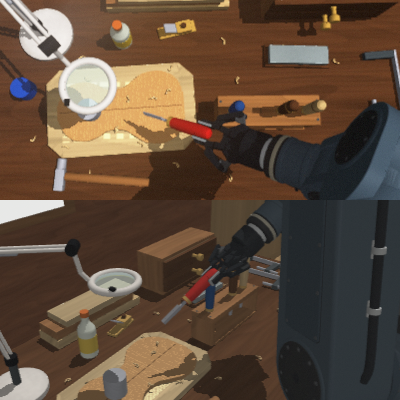

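The gouge is tipped about 55°. Its edge is at top pixel (294,213) and side pixel (315,220), outside the lens ring, and the other tools haven't moved. I'll check the edge position by triangulation, then slide in.

```bash
python3 - <<'E'
from station import *
from plan import *
from cam import *
e,err=tri((294,213),(315,220.5));print("edge",e,err,"expected [.507 .113 .17]")
az=np.radians(67);L=np.array([.554,.2236,.17])
q,z=quat(az,np.radians(55),np.pi);T=L-.135*z
if np.linalg.norm(e-[.507,.113,.17])<.02:
    move_l(list(T),velocity=.08);pause(.6)
print(current_clock(),current_eef_pos(),current_finger_gap(),current_gripper_force(),current_ft_force())
cv2.imwrite("pics/f1.png",np.vstack([cv2.resize(s[100:250,150:350],None,fx=2,fy=2) for s in(snapshot("top"),snapshot("side"))])[:,:,::-1])
E
```

```text
edge [0.50520132 0.11277352 0.17814383] 0.008870057032973817 expected [.507 .113 .17]
12.95 [0.51077488 0.12180728 0.24744582] 0.027402461744406664 59.15108086075634 [ 0.86353648  0.0109356  -0.98548024]
```

View pics/f1.png

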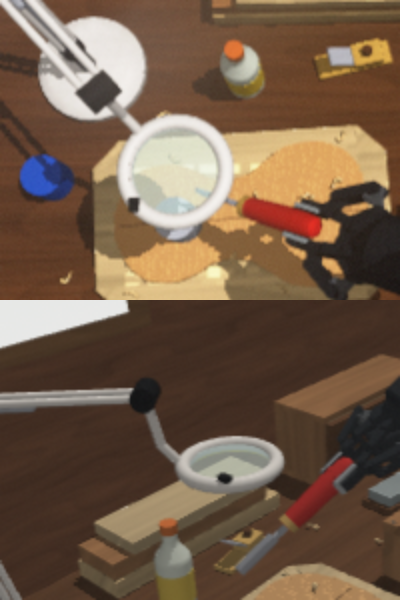

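```bash
python3 - <<'E'
from cam import *
e,err=tri((247.5,194),(269,236));print(e,err,proj("top",[.554,.2236,.17]),proj("side",[.554,.2236,.17]))
print("edge minus lens mm",(e-[.5541,.2236,.32])*1000)
E
```

```text
[0.55679669 0.22738721 0.16983773] 0.007941773870824996 [[250.08830092 196.28977874]] [[269.30224766 235.37992764]]
edge minus lens mm [   2.69669433    3.78720832 -150.16227312]
```

The final view puts the edge at top pixel (247.5,194) and side pixel (269,236). That is about 5 mm sideways of the lens centre and 150 mm below the glass, and it is held still, so I'm handing in.

```bash
python3 -c "
from station import *
print(finish_job())"
```

```text
the job is handed in; nothing more can be done
None
```

I handed the job in with the red gouge still in the gripper, tipped about 55° from upright, its edge measured about 5 mm sideways of the lens centre and 150 mm below the glass; no contact was seen with the lamp or the other tools, but the verdict was not shown.

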